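Play one turn of the tip-and-roll ball game

TASK

Pick the wooden ball-run game up off its stand by its bridge handle and raise it level until its underside is at least 10 cm above the stand's top, the steel ball still at its starting end. In the air, tip it lengthwise about 30 degrees (never past 45), the empty end going down, for about a second so that the ball rolls over the hump to that other end; then bring it level again and finish the program still holding it, level and still, at least 10 cm above the height of the stand's top. Never touch the ball with the fingers and leave the other things on the table where they are.

Things in the scene. Friction and masses are not known exactly. Their poses are not given: they have to be found in the camera images.
- tray: the ball-run game: open pale wooden trough 190 mm long (x), 50 mm wide (y), walls 8 mm thick, 46 mm high, about 0.32 kg, with a bridge handle over its middle. Origin: centre of the underside; z up. It rests loose and level on the stand, along it, pointing any way. The ball starts at its -x end and must go to the empty +x end
- handle (a point): centre of the bridge handle, 80 mm above the middle of the underside, axes as the game's: a flat-sided wooden bar rigidly joined across the trough, 16 mm thick along x (close the fingers along x), 50 mm along y, 28 mm high, on posts at the side walls. The rolling ball passes beneath, its top at most 51 mm above the underside: keep fingertips above 55 mm
- empty_end (a point): middle of the trough's floor at its empty +x end, 87 mm from the trough's middle and 6 mm above the underside. The floor is a hump like a low roof: it rises 13 degrees from both ends to 26 mm above the underside in the middle, so the ball stays at an end until the game is tipped lengthwise by clearly more than 13 degrees, then rolls across in under a second
- stand: fixed wooden block 130 x 70 mm, 30 mm high, under the game; origin at the centre of its underside on the table, its top at height 0.03 m; x along its length
- ball_center (a point): centre of the loose steel ball, 25 mm diameter, 64 g, in the trough; resting at an end its centre is 74 mm from the middle along the trough and 22 mm above the underside
- card_box: bystander: closed dark red box of playing cards lying flat, 92 x 65 x 22 mm, beside the stand; origin centre of underside
- mug: bystander: white mug, 80 mm across the rim, 90 mm high, handle at its +y, beside the stand on the other side from the card box; origin centre of underside
- chalk: bystander: cube of blue cue chalk, 23 mm, about 150 mm from the stand's middle, off its end; origin centre of underside
- dice_cup: bystander: brown dice cup, 72 mm across, 95 mm high, standing at the right or left; origin centre of underside
- tumbler: bystander: glass tumbler, 72 mm across, 100 mm high, standing at the left or right; origin centre of underside
- bottle: bystander: amber bottle, 60 mm across, 210 mm high, at the far right; origin centre of underside
- ball: the same steel ball; its origin turns as it rolls, so use ball_center
Not all that is in view belongs to the job. What is shaped like the tray but black, red or turquoise is not meant.

How it is judged:
By the outcome, as a careful person would: the job done as asked, in the order asked, and still so for the second after the job is handed in, while the arm keeps its last pose, push and grip.
It also fails if it takes over 45 s, if anything falls off the work surface, if the arm or the gripper's body presses on something with over 40 N, if the wrist force passes 120 N, or if a joint passes its speed limit or range.

ROBOT

A 6-joint arm with a two-finger parallel gripper is mounted at the origin on the work surface. World frame = base frame: x ahead of the robot, y to its left, z up, the work surface at z = 0. Lengths are in m, angles in rad, forces in N, time in s.
With the tool pointing down it reaches from about 0.375 to 0.9 m from the base axis. Payload 3.1 kg.
Tool frame: the origin (TCP) lies midway between the tips of the shut fingers; the grasp point (between the pads) lies 19 mm behind it (grip_depth is the distance from the TCP to the grasp point, in m); z points along the fingers, y is the line along which they close (so a half turn about z gives the same grasp; the last joint's range is limited). The gripper opens to 85 mm and grips with 20 to 120 N. Pads are 22 mm wide; open, the fingers measure 114 mm over their backs; the gripper's body (76 mm by 85 mm) begins 54 mm behind the grasp point. The pads swing forward as they close: fully open they stand 13 mm farther back than shut.
Start: joints at [0.999, 0.527, 1.433, -0, 1.181, -0.178], TCP at [0.24, 0.577, 0.231] pointing down, gripper open.
Joint ranges: [-3.08, 3.08], [-0.75, 2.2], [0.22, 2.44], [-1.43, 4.57], [0, 2.65], [-2.85, 2.85]. Speed limits (rad/s): [2.79, 2.79, 3.14, 3.14, 3.14, 3.14].

INTERFACE

Orientations are given as a unit quaternion [w, x, y, z].
In Python, from workcell import * gives the robot as it stands. The module is installed in compiled form; this text tells all that it offers.
- The arm moves only by the tool drive_tool, never from a script. Its arguments are lists of equal length, an entry for each row: "xyz": the shift along the world's x, y, z in units of 0.2 m (1.0 is 0.2 m), a list of three; "twist": the turn about the world's z in units of 180 degrees (1.0 is 180 degrees). In form: {"xyz": [[tx, ty, tz], ...], "twist": [twist, ...]}. A call has exactly 5 rows; each row shifts and turns the commanded pose from where the row before left it; what a row does not reach is not made up. A row lasts 1/10 s, in which the tool goes at most 50 mm and 8.59 degrees, less where a joint would pass 70% of its speed; a pose out of reach is approached as far as the arm can. A call with a number of a shift or a turn outside -1 to 1 is refused whole. A call with a gripper value outside its range is refused whole. "gripper" is the opening, from 0 (shut) to 1 (fully open), set as the call begins (left out, the last holds). The fingers move at their own pace and stop on an object; "grip_force" is the grip in N (left out, the last holds). Time passes only in rows, so rows that do not move let the fingers close, or fill a call up. It gives the time, the measured TCP pose, the force, the opening and the grip force at its end, in the units of the state.
- read_state(): the state, without advancing time (a new reading comes with each control period).
- grab_frame(name): name is "scene" or "top" or "wrist"; returns the picture (400x640x3 uint8, red, green, blue); there is no depth.
- get_calibration(name): a dict with "vfov" (degrees; the focal length in pixels is half the picture's height over the tangent of half this angle, whatever the lens; pixels are square), "cx", "cy" (the principal point, pixels), "world_from_camera" (4x4, takes a point from camera to world coordinates). Camera axes: x right, y down, z forward; pixel columns grow to the right and rows downward; lengths in m; the calibration is good to about 2 mm. A picture is of the moment at which its call begins: read the wrist's pose just before it. get_calibration takes no time and is no camera call; for the wrist camera it gives the pose at the moment of the call.
- hand_in(): hands the job in; it is judged then, once.
The state is a dict: "t": time; "joint_positions": joint angles; "dq": joint speeds; "joint_torque": joint torques, N m; "position": TCP position; "eef_rot": TCP orientation; "contact_force": force on the tool from outside, world axes, zero at the start; "moment": the same for the moment, N m; "width": finger opening in m; "finger_force": force on a finger pad.
Only numpy, scipy, OpenCV 4.12 (cv2) and the standard library are available. Lean on these libraries where they do the work, as an engineer would, in place of code of your own. Each camera call takes 0.05 s, during which the arm holds its last target. There are 200 camera calls.

## Working session

There is one attempt and no reset: what is moved stays moved. The work goes in short steps, Python scripts to look and compute and a tool call to move; the robot and the scene stay as the last step left them, time stands still between calls to the robot, and variables do not carry over. Pictures are saved under pics/ and viewed, at most 10 in all, crops included, and the job is handed in when it is done.

Besides the shell and the picture viewer there is one more tool, called after "Call:" by a JSON object that holds its "method" and its "body". drive_tool: Moves the arm, as the interface text tells. Shifts and turns lie within -1 to 1; 1 stands for 0.2 m of shift or 180 degrees of turn. Its arguments: {"type":"object","properties":{"xyz":{"type":"array"},"twist":{"type":"array"},"gripper":{"type":"number"},"grip_force":{"type":"number"}},"required":["xyz","twist"]}

```bash
mkdir -p pics; cat > h.py <<'E'
import numpy as np, cv2
from workcell import *
def ray(name,u,v,C=None):
    c=C or get_calibration(name); f=200/np.tan(np.radians(c["vfov"]/2)); T=np.array(c["world_from_camera"])
    d=T[:3,:3]@np.array([(u-c["cx"])/f,(v-c["cy"])/f,1]); return T[:3,3],d
def on(name,u,v,z,C=None):
    o,d=ray(name,u,v,C); return o+d*(z-o[2])/d[2]
def save(name,fn):
    im=grab_frame(name); cv2.imwrite("pics/"+fn,cv2.cvtColor(im,cv2.COLOR_RGB2BGR)); return im
E
python3 - <<'E'
from h import *
for n in("scene","top"): save(n,n+"0.png"); c=get_calibration(n); print(n,c["vfov"],c["cx"],c["cy"],np.round(c["world_from_camera"],3).tolist())
s=read_state(); print(s)
E
```

```text
scene 56.879173736266054 323.0584385335009 193.70037321838637 [[0.058, 0.688, -0.724, 1.251], [0.998, -0.037, 0.046, -0.069], [0.005, -0.725, -0.689, 0.746], [0.0, 0.0, 0.0, 1.0]]
top 56.561291468860915 316.0054224958625 204.02495051497246 [[0.024, -0.993, 0.118, 0.429], [-0.999, -0.028, -0.037, -0.008], [0.04, -0.117, -0.992, 1.023], [0.0, 0.0, 0.0, 1.0]]
{'t': 0.1, 'joint_positions': array([ 9.98436435e-01,  5.28364180e-01,  1.43377276e+00, -2.13861948e-05,
        1.18142564e+00, -1.78475902e-01]), 'dq': array([ 3.47227663e-04, -4.69687837e-03, -1.76792259e-03,  1.48759296e-03,
       -1.15856805e-04,  8.19701169e-05]), 'joint_torque': array([-3.48156809e-04, -4.43303490e+01, -1.78585285e+01, -2.04801108e-04,
        3.83257153e-03,  9.51451984e-08]), 'position': array([0.23946784, 0.57660048, 0.23043748]), 'eef_rot': array([-3.51948328e-04,  1.95667273e-01,  9.80669847e-01, -9.19991690e-04]), 'contact_force': array([ 0.67688366,  0.08862748, -0.3835812 ]), 'moment': array([ 0.01071335, -0.01675447,  0.0573582 ]), 'finger_force': 0.0, 'width': 0.0852746712321527}
```

View pics/top0.png

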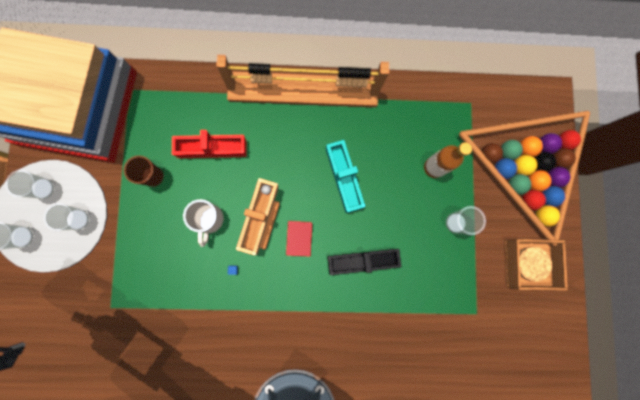

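View pics/scene0.png

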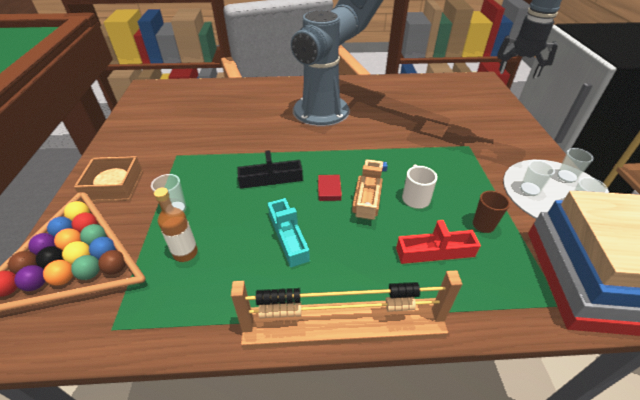

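```bash
python3 - <<'E'
from h import *
im=cv2.imread("pics/top0.png"); 
cv2.imwrite("pics/crop.png",cv2.resize(im[165:285,180:330],None,fx=5,fy=5,interpolation=cv2.INTER_CUBIC))
for u,v,z in[(265,188,.052),(258,214,.124),(233,270,.02),(300,239,.022),(203,216,.09),(250,250,.07)]: print(u,v,on("top",u,v,z))
E
```

```text
265 188 [0.5827197 0.09175   0.052    ]
258 214 [0.50730119 0.09867867 0.124     ]
233 270 [0.36632142 0.17037904 0.02      ]
300 239 [ 0.45210453 -0.0039638   0.022     ]
203 216 [0.50156401 0.23862037 0.09      ]
250 250 [0.42017596 0.12134699 0.07      ]
```

View pics/crop.png

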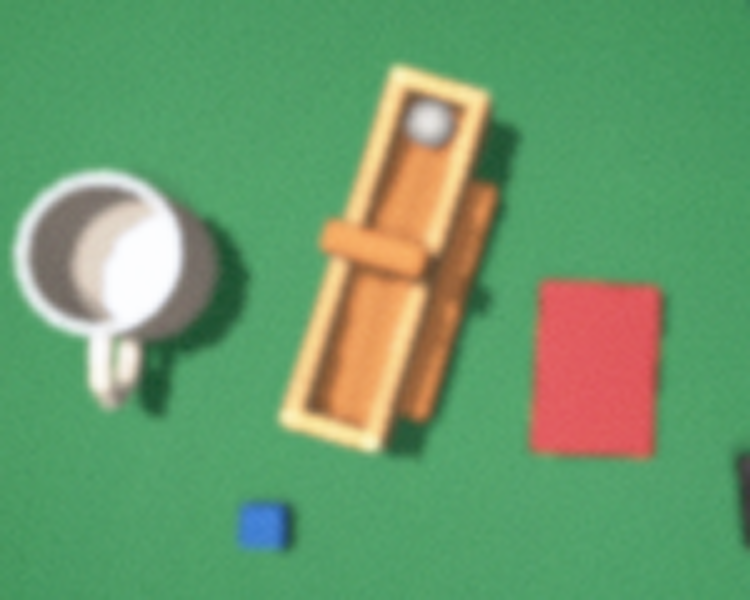

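Call:
{"method": "drive_tool", "body": {"xyz": [[0.25, -0.25, 0], [0.25, -0.25, 0], [0.2, -0.25, 0], [0.2, -0.25, 0], [0.1, -0.25, 0]], "twist": [0, 0, 0, 0, 0]}}

```text
t: 0.6
position: [0.3939, 0.3809, 0.2311]
eef_rot: [0.001, 0.196, 0.981, 0.001]
contact_force: [1.0, -0.4, -0.2]
width: 0.0855
finger_force: 0.0
```

```bash
python3 - <<'E'
from h import *
P=[on("top",180+a/5,165+b/5,.076)[:2] for a,b in[(397,68),(490,93),(380,450),(283,418)]]
print(P,np.mean(P,0)); d=(P[2]+P[3]-P[0]-P[1])/2; print(d,np.linalg.norm(d),np.degrees(np.arctan2(d[1],d[0])))
e=P[1]-P[0];print(np.linalg.norm(e),np.degrees(np.arctan2(e[1],e[0])))
print(on("top",180+374/5,165+248/5,.12))
from scipy.spatial.transform import Rotation as R
q=read_state()["eef_rot"]; print(R.from_quat(np.roll(q,-1)).as_matrix().round(3), read_state()["joint_positions"])
E
```

```text
[array([0.60293162, 0.10459743]), array([0.59136514, 0.05646789]), array([0.40813246, 0.10501741]), array([0.42292949, 0.15411077])] [0.50633968 0.10504838]
[-0.18161741  0.04903143] 0.18811954336219963 164.89197546054052
0.04949986414360438 -103.513058658447
[0.50598198 0.10680185 0.12      ]
[[-0.923  0.384  0.002]
 [ 0.384  0.923  0.001]
 [-0.001  0.001 -1.   ]] [ 5.64711396e-01  4.23457194e-01  1.62861003e+00 -3.57828806e-04
  1.08752042e+00 -6.12035217e-01]
```

Call:
{"method": "drive_tool", "body": {"xyz": [[0.2, -0.25, 0], [0.2, -0.25, 0], [0.15, -0.25, 0], [0, -0.25, 0], [0, -0.25, 0]], "twist": [0, 0, 0, 0, 0]}}

```text
t: 1.1
position: [0.4801, 0.1589, 0.2309]
eef_rot: [-0.0, 0.196, 0.981, -0.0]
contact_force: [0.5, -0.3, -1.1]
width: 0.0854
finger_force: 0.0
```

Call:
{"method": "drive_tool", "body": {"xyz": [[0.1, 0, 0.22], [0.1, 0, 0.22], [0.1, 0, 0.22], [0.1, 0, 0.22], [0.1, 0, 0.22]], "twist": [-0.046, -0.046, -0.046, -0.046, -0.046]}}

```text
t: 1.6
position: [0.5799, 0.1608, 0.4529]
eef_rot: [-0.0, 0.532, 0.847, -0.0]
contact_force: [1.8, -0.0, -0.4]
width: 0.0856
finger_force: 0.0
```

Call:
{"method": "drive_tool", "body": {"xyz": [[0.24, 0, 0], [0.24, 0, 0], [0.24, 0, 0], [0.24, 0, 0], [0.24, 0, 0]], "twist": [-0.046, -0.046, -0.046, -0.046, -0.046]}}

```text
t: 2.1
position: [0.817, 0.1608, 0.4506]
eef_rot: [-0.0, 0.793, 0.609, -0.0]
contact_force: [1.6, -0.4, 0.5]
width: 0.0856
finger_force: 0.0
```

Call:
{"method": "drive_tool", "body": {"xyz": [[0.2, 0, 0.1], [0.2, 0, 0.1], [0.2, 0, 0.1], [0.2, 0, 0.1], [0.2, 0, 0.1]], "twist": [0, 0, 0, 0, 0]}}

```text
t: 2.6
position: [0.8682, 0.1356, 0.4685]
eef_rot: [0.031, 0.789, 0.611, 0.057]
contact_force: [0.4, 1.3, 0.1]
width: 0.0857
finger_force: 0.0
```

```bash
python3 - <<'E'
from h import *
s=read_state();print(s["joint_positions"],s["position"],s["eef_rot"])
E
```

```text
[0.02206573 0.83602659 0.21801147 0.01957241 1.95979299 0.2846617 ] [0.86821209 0.13556212 0.46849229] [0.0306128  0.78933381 0.6105734  0.05670191]
```

Call:
{"method": "drive_tool", "body": {"xyz": [[0.25, 0, 0.0], [0.25, 0, 0.0], [0.25, 0, 0.0], [0.25, 0, 0.0], [0.25, 0, 0.0]], "twist": [0, 0, 0, 0, 0]}}

```text
t: 3.1
position: [0.9577, 0.1143, 0.386]
eef_rot: [0.065, 0.784, 0.606, 0.115]
contact_force: [1.0, -0.0, -0.2]
width: 0.0851
finger_force: 0.0
```

```bash
cat >> h.py <<'E'
from scipy.spatial.transform import Rotation as R
def st():
    s=read_state();M=R.from_quat(np.roll(s["eef_rot"],-1)).as_matrix()
    print("t",s["t"],"q",s["joint_positions"].round(3),"p",s["position"].round(4),"\nzax",M[:,2].round(3),"yax",M[:,1].round(3),"F",s["contact_force"].round(1)); return s,M
E
python3 -c "
from h import *
st()"
```

```text
t 3.1 q [-0.009  0.941  0.219  0.041  1.72   0.257] p [0.9577 0.1143 0.386 ] 
zax [ 0.259  0.038 -0.965] yax [ 0.936 -0.256  0.241] F [ 1.  -0.  -0.2]
```

Call:
{"method": "drive_tool", "body": {"xyz": [[0, 0, 0.25], [0, 0, 0.25], [0, 0, 0.25], [0, 0, 0.25], [0, 0, 0.25]], "twist": [0, 0, 0, 0, 0]}}

```text
t: 3.6
position: [0.8683, 0.1043, 0.5827]
eef_rot: [0.085, 0.779, 0.603, 0.149]
contact_force: [1.1, -0.0, 0.3]
width: 0.0853
finger_force: 0.0
```

```bash
python3 -c "
from h import *
st()"
```

```text
t 3.6 q [-0.027  0.712  0.218  0.059  1.871  0.255] p [0.8683 0.1043 0.5827] 
zax [ 0.334  0.047 -0.941] yax [ 0.914 -0.259  0.312] F [ 1.1 -0.   0.3]
```

Call:
{"method": "drive_tool", "body": {"xyz": [[-0.25, 0, 0], [-0.25, 0, 0], [-0.25, 0, 0], [0, 0, 0.0], [0, 0, 0.0]], "twist": [0, 0, 0, 0, 0]}}

```text
t: 4.1
position: [0.727, 0.1047, 0.5825]
eef_rot: [0.085, 0.779, 0.603, 0.149]
contact_force: [0.9, 0.0, 0.2]
width: 0.0853
finger_force: 0.0
```

```bash
python3 -c "
from h import *
st()"
```

```text
t 4.1 q [-0.032  0.381  0.804  0.058  1.617  0.235] p [0.727  0.1047 0.5825] 
zax [ 0.334  0.047 -0.941] yax [ 0.914 -0.259  0.312] F [0.9 0.  0.2]
```

Call:
{"method": "drive_tool", "body": {"xyz": [[-0.22, -0.02, -0.12], [-0.22, -0.02, -0.12], [-0.22, -0.02, -0.12], [-0.22, -0.02, -0.12], [-0.22, -0.02, -0.12]], "twist": [0, 0, 0, 0, 0]}}

```text
t: 4.6
position: [0.5112, 0.084, 0.4601]
eef_rot: [0.085, 0.78, 0.603, 0.148]
contact_force: [0.8, -0.9, 0.7]
width: 0.0856
finger_force: 0.0
```

Call:
{"method": "drive_tool", "body": {"xyz": [[-0.22, -0.03, -0.12], [-0.22, -0.03, -0.12], [-0.22, -0.03, -0.12], [-0.22, -0.03, -0.0], [-0.22, -0.03, -0.0]], "twist": [0, 0, 0, 0, 0]}}

```text
t: 5.1
position: [0.2921, 0.054, 0.3891]
eef_rot: [0.084, 0.779, 0.604, 0.147]
contact_force: [0.0, -1.6, 1.8]
width: 0.0855
finger_force: 0.0
```

```bash
python3 -c "
from h import *
st()"
```

```text
t 5.1 q [-0.389 -0.372  2.045  0.183  1.179 -0.182] p [0.2921 0.054  0.3891] 
zax [ 0.331  0.046 -0.943] yax [ 0.916 -0.257  0.308] F [ 0.  -1.6  1.8]
```

Call:
{"method": "drive_tool", "body": {"xyz": [[0.13, 0.0, -0.1], [0.13, 0.0, -0.2], [0.13, 0.0, -0.2], [0.13, 0.0, -0.2], [0, 0.0, 0]], "twist": [0, 0, 0, 0, 0]}}

```text
t: 5.6
position: [0.3992, 0.0535, 0.2427]
eef_rot: [0.079, 0.781, 0.603, 0.143]
contact_force: [-1.2, -0.0, -0.1]
width: 0.0856
finger_force: 0.0
```

Call:
{"method": "drive_tool", "body": {"xyz": [[-0.15, -0.02, 0], [-0.15, -0.02, 0], [-0.15, -0.02, 0], [-0.15, -0.02, 0], [-0.15, -0.02, 0]], "twist": [0, 0, 0, 0, 0]}}

```text
t: 6.1
position: [0.2466, 0.0335, 0.2497]
eef_rot: [0.086, 0.778, 0.605, 0.147]
contact_force: [-1.4, -0.7, 0.7]
width: 0.0855
finger_force: 0.0
```

```bash
python3 -c "
from h import *
st()"
```

```text
t 6.1 q [-0.701 -0.287  2.434  0.356  0.792 -0.676] p [0.2466 0.0335 0.2497] 
zax [ 0.333  0.044 -0.942] yax [ 0.916 -0.254  0.312] F [-1.4 -0.7  0.7]
```

Call:
{"method": "drive_tool", "body": {"xyz": [[0.2, 0.15, 0], [0.2, 0.15, 0], [0.2, 0.15, -0.05], [0.05, 0.15, -0.05], [0, 0, 0]], "twist": [0, 0, 0, 0, 0]}}

```text
t: 6.6
position: [0.3429, 0.1236, 0.2317]
eef_rot: [0.082, 0.779, 0.604, 0.144]
contact_force: [-0.7, 0.7, -0.8]
width: 0.085
finger_force: 0.0
```

```bash
python3 -c "
from h import *
st()"
```

```text
t 6.6 q [-0.003  0.06   2.254  0.097  0.5    0.171] p [0.3429 0.1236 0.2317] 
zax [ 0.324  0.045 -0.945] yax [ 0.918 -0.256  0.302] F [-0.7  0.7 -0.8]
```

Call:
{"method": "drive_tool", "body": {"xyz": [[-0.15, -0.02, 0], [-0.15, -0.02, 0], [-0.15, -0.02, 0], [-0.15, -0.02, 0], [-0.15, -0.02, 0]], "twist": [0, 0, 0, 0, 0]}}

```text
t: 7.1
position: [0.1971, 0.1071, 0.2491]
eef_rot: [0.082, 0.783, 0.602, 0.136]
contact_force: [0.2, -0.3, 0.2]
width: 0.0854
finger_force: 0.0
```

```bash
python3 -c "
from h import *
st()"
```

```text
t 7.1 q [-0.151 -0.322  2.44   0.126  0.719  0.027] p [0.1971 0.1071 0.2491] 
zax [ 0.311  0.036 -0.95 ] yax [ 0.92  -0.262  0.292] F [ 0.2 -0.3  0.2]
```

```bash
cat >> h.py <<'E'
def fk(q,k):
    h,L2,L3,off,d,s=k
    r=lambda a,t:R.from_euler(a,t)
    A=r('z',q[0]); B=A*r('y',q[1]); C=B*r('y',q[2]); D=C*r('z',q[3])*r('y',q[4])
    return A.apply([0,off,h])+B.apply([0,0,L2])+C.apply([s,0,L3])+D.apply([0,0,d]), D*r('z',q[5])
E
python3 - <<'E'
from h import *
from scipy.optimize import least_squares
D=[([.998436,.528364,1.43377,0,1.181426,-.178476],[.23947,.5766,.23044]),
([.022,.836,.218,.0196,1.9598,.2847],[.8682,.1356,.4685]),([-.009,.941,.219,.041,1.72,.257],[.9577,.1143,.386]),
([-.027,.712,.218,.059,1.871,.255],[.8683,.1043,.5827]),([-.032,.381,.804,.058,1.617,.235],[.727,.1047,.5825]),
([-.389,-.372,2.045,.183,1.179,-.182],[.2921,.054,.3891]),([-.701,-.287,2.434,.356,.792,-.676],[.2466,.0335,.2497]),
([-.003,.06,2.254,.097,.5,.171],[.3429,.1236,.2317]),([-.151,-.322,2.44,.126,.719,.027],[.1971,.1071,.2491])]
f=lambda k:np.concatenate([fk(q,k)[0]-p for q,p in D])
r=least_squares(f,[.35,.4,.4,.11,.25,0]); print(r.x.round(4),np.abs(r.fun).max())
s,M=st(); print(fk(s["joint_positions"],r.x)[1].as_matrix().round(3)[:,1:])
E
```

```text
[0.2746 0.588  0.3917 0.1109 0.2971 0.114 ] 0.0002813888600672887
t 7.1 q [-0.151 -0.322  2.44   0.126  0.719  0.027] p [0.1971 0.1071 0.2491] 
zax [ 0.311  0.036 -0.95 ] yax [ 0.92  -0.262  0.292] F [ 0.2 -0.3  0.2]
[[ 0.239  0.311]
 [ 0.964  0.036]
 [ 0.115 -0.95 ]]
```

Call:
{"method": "drive_tool", "body": {"xyz": [[0.15, 0, 0.1], [0.2, 0, 0.1], [0.2, 0, 0.1], [0.2, 0, 0.1], [0.2, 0, 0.1]], "twist": [0.0475, 0.0475, 0.0475, 0.0475, 0.0475]}}

```text
t: 7.6
position: [0.3849, 0.1065, 0.3479]
eef_rot: [0.03, 0.516, 0.842, 0.156]
contact_force: [0.2, 0.5, -0.4]
width: 0.0855
finger_force: 0.0
```

Call:
{"method": "drive_tool", "body": {"xyz": [[0.2, 0, 0.1], [0.2, 0, 0.1], [0.2, 0, 0], [0.2, 0, 0], [0.2, 0, 0]], "twist": [0.0475, 0.0475, 0.0475, 0.0475, 0.0475]}}

```text
t: 8.1
position: [0.5848, 0.1061, 0.3875]
eef_rot: [-0.029, 0.174, 0.972, 0.154]
contact_force: [1.3, -1.1, -0.2]
width: 0.0857
finger_force: 0.0
```

Call:
{"method": "drive_tool", "body": {"xyz": [[0.1, 0, 0], [0.1, 0, 0], [0.1, 0, 0], [0.1, 0, 0], [0.1, 0, 0]], "twist": [0.0475, 0.0475, 0.0475, 0.0475, 0.0475]}}

```text
t: 8.6
position: [0.6839, 0.1059, 0.3874]
eef_rot: [-0.083, -0.192, 0.969, 0.131]
contact_force: [0.9, -0.3, 0.7]
width: 0.0855
finger_force: 0.0
```

Call:
{"method": "drive_tool", "body": {"xyz": [[0, 0, 0], [0, 0, 0], [0, 0, 0], [0, 0, 0], [0, 0, 0]], "twist": [0.0475, 0.0475, 0.0475, 0.0475, 0.0475]}}

```text
t: 9.1
position: [0.6832, 0.1061, 0.3872]
eef_rot: [-0.125, -0.532, 0.833, 0.091]
contact_force: [0.5, 0.3, -1.0]
width: 0.0853
finger_force: 0.0
```

```bash
python3 -c "
from h import *
st()"
```

```text
t 9.1 q [-0.013  0.679  0.762  0.015  2.012 -2.717] p [0.6832 0.1061 0.3872] 
zax [-0.305  0.017 -0.952] yax [-0.863  0.418  0.284] F [ 0.5  0.3 -1. ]
```

Call:
{"method": "drive_tool", "body": {"xyz": [[0.25, 0, 0], [0.25, 0, 0], [0.23, 0, 0.09], [0.23, 0, 0.09], [0.23, 0, 0.09]], "twist": [0, 0, 0, 0, 0]}}

```text
t: 9.6
position: [0.8085, 0.0953, 0.3917]
eef_rot: [-0.094, -0.531, 0.839, 0.077]
contact_force: [-0.7, 0.9, 0.8]
width: 0.0853
finger_force: 0.0
```

```bash
python3 -c "
from h import *
st()"
```

```text
t 9.6 q [-0.028  0.933  0.218  0.029  2.233 -2.712] p [0.8085 0.0953 0.3917] 
zax [-0.239  0.029 -0.971] yax [-0.876  0.424  0.229] F [-0.7  0.9  0.8]
```

Call:
{"method": "drive_tool", "body": {"xyz": [[0.23, 0, 0.09], [0.23, 0, 0.09], [0.23, 0, 0.09], [0.23, 0, 0.09], [0.23, 0, 0.09]], "twist": [0, 0, 0, 0, 0]}}

```text
t: 10.1
position: [0.8471, 0.0804, 0.3911]
eef_rot: [-0.032, -0.533, 0.844, 0.047]
contact_force: [-0.7, 0.5, -0.3]
width: 0.0856
finger_force: 0.0
```

```bash
python3 -c "
from h import *
st()"
```

```text
t 10.1 q [-0.05   0.926  0.218  0.046  2.105 -2.725] p [0.8471 0.0804 0.3911] 
zax [-0.105  0.045 -0.993] yax [-0.897  0.428  0.114] F [-0.7  0.5 -0.3]
```

Call:
{"method": "drive_tool", "body": {"xyz": [[0.2, 0.12, 0.09], [0.2, 0.12, 0.09], [0.2, 0.12, 0.09], [0, 0, 0], [0, 0, 0]], "twist": [0, 0, 0, 0, 0]}}

```text
t: 10.6
position: [0.8612, 0.1419, 0.394]
eef_rot: [0.003, -0.533, 0.845, 0.032]
contact_force: [-0.1, -0.1, -0.3]
width: 0.0854
finger_force: 0.0
```

```bash
python3 -c "
from h import *
st()"
```

```text
t 10.6 q [ 0.016  0.921  0.218  0.064  2.03  -2.653] p [0.8612 0.1419 0.394 ] 
zax [-0.029  0.057 -0.998] yax [-0.902  0.429  0.05 ] F [-0.1 -0.1 -0.3]
```

Call:
{"method": "drive_tool", "body": {"xyz": [[-0.15, -0.06, 0], [-0.15, -0.05, 0], [0, 0, 0], [0, 0, 0], [0, 0, 0]], "twist": [-0.0457, -0.0457, -0.0457, -0.0457, -0.0457]}}

```text
t: 11.1
position: [0.8013, 0.1166, 0.3941]
eef_rot: [0.014, -0.198, 0.98, 0.029]
contact_force: [-0.3, -0.3, -0.8]
width: 0.0853
finger_force: 0.0
```

Call:
{"method": "drive_tool", "body": {"xyz": [[0, 0, 0], [0, 0, 0], [0, 0, 0], [0, 0, 0], [0, 0, 0]], "twist": [-0.0457, -0.0457, -0.0457, -0.0457, -0.0457]}}

```text
t: 11.6
position: [0.8017, 0.1168, 0.3937]
eef_rot: [0.023, 0.159, 0.987, 0.022]
contact_force: [0.4, 0.7, 0.1]
width: 0.0854
finger_force: 0.0
```

Call:
{"method": "drive_tool", "body": {"xyz": [[0, 0, 0], [0, 0, 0], [0, 0, 0], [0, 0, 0], [0, 0, 0]], "twist": [-0.0457, -0.0457, -0.0457, -0.0457, -0.0457]}}

```text
t: 12.1
position: [0.8017, 0.1168, 0.3937]
eef_rot: [0.03, 0.496, 0.868, 0.013]
contact_force: [0.3, 1.1, -1.3]
width: 0.0853
finger_force: 0.0
```

Call:
{"method": "drive_tool", "body": {"xyz": [[0, 0, 0], [0, 0, 0], [0, 0, 0], [0, 0, 0], [0, 0, 0]], "twist": [-0.0457, -0.0457, -0.0457, -0.0457, -0.0457]}}

```text
t: 12.6
position: [0.8017, 0.1169, 0.3937]
eef_rot: [0.033, 0.769, 0.639, 0.001]
contact_force: [-0.8, 0.1, 0.4]
width: 0.085
finger_force: 0.0
```

Call:
{"method": "drive_tool", "body": {"xyz": [[0, 0, 0], [0, 0, 0], [0, 0, 0], [0, 0, 0], [0, 0, 0]], "twist": [-0.0457, -0.0457, -0.0457, -0.0457, -0.0457]}}

```text
t: 13.1
position: [0.8017, 0.1169, 0.3937]
eef_rot: [0.031, 0.944, 0.328, -0.01]
contact_force: [-0.3, 0.0, 0.5]
width: 0.0856
finger_force: 0.0
```

Call:
{"method": "drive_tool", "body": {"xyz": [[0, 0, 0], [0, 0, 0], [0, 0, 0], [0, 0, 0], [0, 0, 0]], "twist": [-0.0457, -0.0457, -0.0457, -0.0457, -0.0457]}}

```text
t: 13.6
position: [0.8017, 0.1169, 0.3936]
eef_rot: [0.026, 0.999, -0.025, -0.02]
contact_force: [-0.0, -0.2, 0.7]
width: 0.0854
finger_force: 0.0
```

Call:
{"method": "drive_tool", "body": {"xyz": [[0, 0, 0], [0, 0, 0], [0, 0, 0], [0, 0, 0], [0, 0, 0]], "twist": [-0.0457, -0.0457, -0.0457, -0.0457, -0.0457]}}

```text
t: 14.1
position: [0.8017, 0.1169, 0.3935]
eef_rot: [0.017, 0.927, -0.374, -0.027]
contact_force: [-1.1, -0.3, -0.0]
width: 0.0852
finger_force: 0.0
```

```bash
python3 -c "
from h import *
st()"
```

```text
t 14.1 q [ 0.011  0.781  0.512 -0.011  1.912  2.346] p [0.8017 0.1169 0.3935] 
zax [-0.064 -0.011 -0.998] yax [-0.693 -0.719  0.052] F [-1.1 -0.3 -0. ]
```

Call:
{"method": "drive_tool", "body": {"xyz": [[0.2, 0.03, 0], [0.25, 0.035, 0.05], [0.23, 0.03, 0.09], [0.23, 0.03, 0.09], [0, 0, 0]], "twist": [0, 0, 0, 0, 0]}}

```text
t: 14.6
position: [0.877, 0.1267, 0.3918]
eef_rot: [-0.005, 0.928, -0.371, 0.01]
contact_force: [0.0, 0.2, 0.7]
width: 0.0855
finger_force: 0.0
```

```bash
python3 -c "
from h import *
st()"
```

```text
t 14.6 q [1.800e-02 9.230e-01 2.180e-01 1.000e-03 1.979e+00 2.350e+00] p [0.877  0.1267 0.3918] 
zax [ 0.022  0.001 -1.   ] yax [-0.689 -0.724 -0.016] F [0.  0.2 0.7]
```

Call:
{"method": "drive_tool", "body": {"xyz": [[-0.124, -0.007, -0.064], [-0.124, -0.007, -0.064], [-0.124, -0.007, -0.064], [-0.124, -0.007, -0.064], [-0.124, -0.007, -0.064]], "twist": [0.0439, 0.0439, 0.0439, 0.0439, 0.0439]}}

```text
t: 15.1
position: [0.7517, 0.1201, 0.3286]
eef_rot: [-0.006, 0.999, -0.032, 0.009]
contact_force: [0.3, -0.8, 0.0]
width: 0.0856
finger_force: 0.0
```

Call:
{"method": "drive_tool", "body": {"xyz": [[-0.124, -0.007, -0.064], [-0.124, -0.007, -0.064], [-0.124, -0.007, -0.064], [-0.124, -0.007, -0.064], [-0.124, -0.007, -0.064]], "twist": [0.0439, 0.0439, 0.0439, 0.0439, 0.0439]}}

```text
t: 15.6
position: [0.6284, 0.1132, 0.2641]
eef_rot: [-0.007, 0.952, 0.307, 0.006]
contact_force: [-0.3, 0.3, -0.4]
width: 0.0857
finger_force: 0.0
```

Call:
{"method": "drive_tool", "body": {"xyz": [[-0.124, -0.007, -0.064], [-0.124, -0.007, -0.064], [-0.124, -0.007, -0.064], [-0.124, -0.007, -0.064], [-0.124, -0.007, -0.064]], "twist": [0.0439, 0.0439, 0.0439, 0.0439, 0.0439]}}

```text
t: 16.1
position: [0.505, 0.1061, 0.1996]
eef_rot: [-0.007, 0.792, 0.611, 0.003]
contact_force: [-0.4, 0.2, -0.4]
width: 0.0854
finger_force: 0.0
```

```bash
python3 -c "
from h import *
st(); save('wrist','w1.png'); c=get_calibration('wrist'); print(c)"
```

```text
t 16.1 q [-0.018  0.426  1.737  0.017  0.982  0.229] p [0.505  0.1061 0.1996] 
zax [-0.003  0.015 -1.   ] yax [ 0.967 -0.254 -0.007] F [-0.4  0.2 -0.4]
{'vfov': 67.4339726198929, 'cx': 317.8594653616398, 'cy': 201.99908635633625, 'world_from_camera': array([[ 0.96813688, -0.2341017 , -0.08892338,  0.51869029],
       [-0.2497066 , -0.92927385, -0.27220714,  0.17658902],
       [-0.01891002,  0.28573853, -0.95812103,  0.34051068],
       [ 0.        ,  0.        ,  0.        ,  1.        ]])}
```

View pics/w1.png

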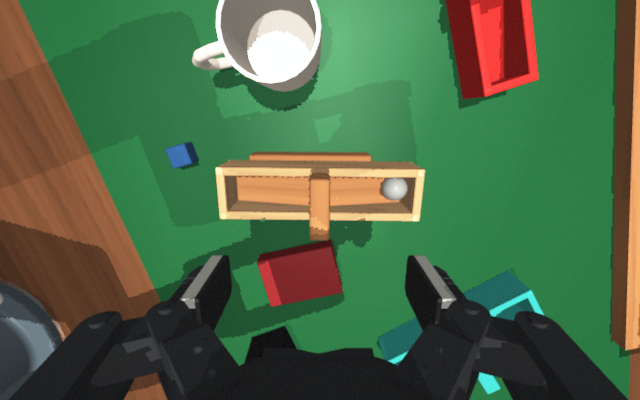

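```bash
python3 - <<'E'
from h import *
C=get_calibration("wrist")
P=[on("w",u,v,.076,C)[:2] for u,v in[(216,168),(424,170),(420,220),(220,218)]]
print(np.round(P,4),np.mean(P,0)); a=(P[0]+P[3])/2;b=(P[1]+P[2])/2; print(np.linalg.norm(b-a),np.degrees(np.arctan2(*(b-a)[::-1])))
print(on("w",319.5,238,.124,C),on("w",319.5,180,.124,C))
E
```

```text
[[0.4135 0.1546]
 [0.5928 0.1071]
 [0.5821 0.0612]
 [0.4008 0.1087]] [0.49728661 0.10791699]
0.1864530509223027 -14.750527904264231
[0.49250342 0.08631884 0.124     ] [0.50399984 0.13118172 0.124     ]
```

Call:
{"method": "drive_tool", "body": {"xyz": [[-0.015, 0.005, -0.13], [0, 0, -0.13], [0, 0, -0.12], [0, 0, -0.1], [0, 0, -0.048]], "twist": [0, 0, 0, 0, 0]}}

```text
t: 16.65
position: [0.5027, 0.1072, 0.0922]
eef_rot: [-0.008, 0.794, 0.608, 0.002]
contact_force: [0.4, -0.2, 0.7]
width: 0.0856
finger_force: 0.0
```

```bash
python3 -c "
from h import *
st(); save('scene','s2.png')
im=cv2.imread('pics/s2.png'); cv2.imwrite('pics/s2c.png',cv2.resize(im[90:250,290:450],None,fx=3.7,fy=3.7,interpolation=cv2.INTER_CUBIC))"
```

```text
t 16.65 q [-0.016  0.6    1.826  0.022  0.723  0.23 ] p [0.5027 0.1072 0.0922] 
zax [-0.007  0.015 -1.   ] yax [ 0.966 -0.26  -0.011] F [ 0.4 -0.2  0.7]
```

View pics/s2c.png

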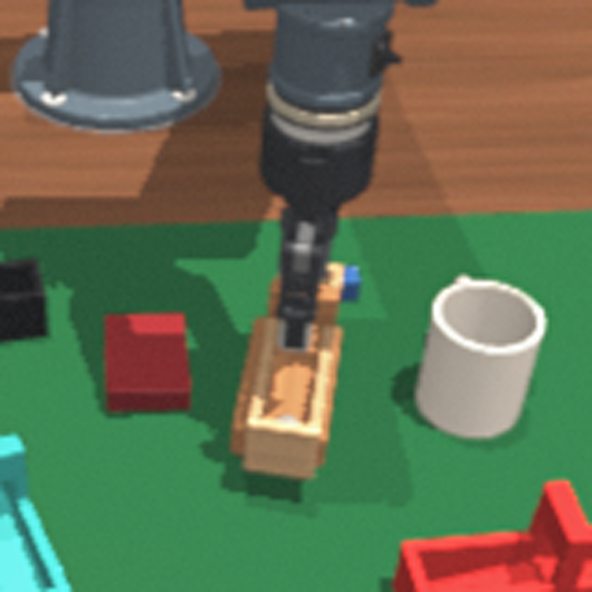

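Call:
{"method": "drive_tool", "body": {"xyz": [[0, 0, 0.01], [0, 0, 0], [0, 0, 0], [0, 0, 0], [0, 0, 0]], "twist": [0, 0, 0, 0, 0], "gripper": 0, "grip_force": 60}}

```text
t: 17.2
position: [0.5036, 0.1071, 0.0949]
eef_rot: [-0.007, 0.793, 0.609, 0.003]
contact_force: [1.0, -0.6, 2.2]
width: 0.015
finger_force: 58.8
```

Call:
{"method": "drive_tool", "body": {"xyz": [[0, 0, 0], [0, 0, 0], [0, 0, 0.02], [0, 0, 0.04], [0, 0, 0.06]], "twist": [0, 0, 0, 0, 0]}}

```text
t: 17.7
position: [0.4999, 0.1074, 0.1173]
eef_rot: [-0.01, 0.793, 0.609, -0.001]
contact_force: [0.3, 0.4, -4.1]
width: 0.0153
finger_force: 58.7
```

```bash
python3 -c "
from h import *
s,M=st();print(s['moment'],s['width'],s['finger_force'])"
```

```text
t 17.7 q [-0.016  0.555  1.812  0.021  0.788  0.231] p [0.4999 0.1074 0.1173] 
zax [-0.014  0.015 -1.   ] yax [ 0.966 -0.259 -0.017] F [ 0.3  0.4 -4.1]
[-0.04652972  0.07866517  0.0360462 ] 0.015336722032299912 58.65186631679535
```

Call:
{"method": "drive_tool", "body": {"xyz": [[0, 0, 0.06], [0, 0, 0.08], [0, 0, 0.1], [0, 0, 0.12], [0, 0, 0.13]], "twist": [0, 0, 0, 0, 0]}}

```text
t: 18.2
position: [0.5007, 0.1074, 0.217]
eef_rot: [-0.009, 0.793, 0.609, 0.0]
contact_force: [0.4, -0.8, -4.6]
width: 0.0149
finger_force: 58.7
```

Call:
{"method": "drive_tool", "body": {"xyz": [[0.03, 0, 0.13], [0.07, 0, 0.14], [0.1, 0, 0.13], [0.13, 0, 0.11], [0.15, 0, 0.1]], "twist": [0.005, 0.01, 0.016, 0.018, 0.018]}}

```text
t: 18.7
position: [0.5971, 0.1075, 0.34]
eef_rot: [-0.009, 0.724, 0.69, -0.0]
contact_force: [0.5, -0.3, -5.1]
width: 0.0151
finger_force: 58.7
```

Call:
{"method": "drive_tool", "body": {"xyz": [[0.17, 0.01, 0.09], [0.18, 0.01, 0.06], [0.18, 0.01, 0.04], [0.17, 0.01, 0.02], [0.15, 0.01, 0]], "twist": [0.018, 0.018, 0.018, 0.018, 0.016]}}

```text
t: 19.2
position: [0.7685, 0.1173, 0.3809]
eef_rot: [-0.008, 0.623, 0.783, -0.001]
contact_force: [0.5, 0.3, -5.4]
width: 0.015
finger_force: 58.8
```

```bash
python3 -c "
from h import *
s,M=st()
for n in('top','scene'):
  save(n,n+'3.png')
a=cv2.imread('pics/top3.png')[60:360,160:460]; b=cv2.imread('pics/scene3.png')[60:360,200:500]
cv2.imwrite('pics/c3.png',np.hstack([cv2.resize(a,(400,400)),cv2.resize(b,(400,400))]))"
```

```text
t 19.2 q [ 0.005  0.679  0.742  0.009  1.735 -0.221] p [0.7685 0.1173 0.3809] 
zax [-0.015  0.009 -1.   ] yax [ 0.974  0.225 -0.013] F [ 0.5  0.3 -5.4]
```

View pics/c3.png

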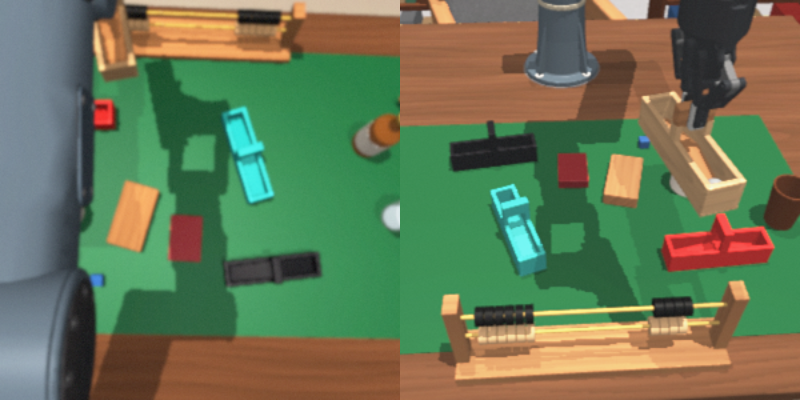

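Call:
{"method": "drive_tool", "body": {"xyz": [[0.05, 0.007, 0.01], [0.1, 0.014, 0.01], [0.15, 0.02, 0.04], [0.2, 0.027, 0.08], [0.23, 0.031, 0.09]], "twist": [0.01, 0.014, 0.014, 0, 0]}}

```text
t: 19.8
position: [0.8695, 0.1307, 0.396]
eef_rot: [-0.001, 0.576, 0.818, 0.006]
contact_force: [-0.1, 0.3, -6.0]
width: 0.0148
finger_force: 62.0
```

Call:
{"method": "drive_tool", "body": {"xyz": [[0.23, 0.031, 0.09], [0.23, 0.031, 0.09], [0.23, 0.031, 0.09], [0.23, 0.031, 0.09], [0.23, 0.031, 0.09]], "twist": [0, 0, 0, 0, 0]}}

```text
t: 20.3
position: [0.9154, 0.135, 0.4043]
eef_rot: [0.058, 0.574, 0.814, 0.062]
contact_force: [-0.4, 0.2, -4.6]
width: 0.015
finger_force: 62.1
```

```bash
python3 -c "
from h import *
s,M=st()"
```

```text
t 20.3 q [ 0.016  0.912  0.222  0.033  1.84  -0.316] p [0.9154 0.135  0.4043] 
zax [ 0.166  0.034 -0.985] yax [0.928 0.333 0.168] F [-0.4  0.2 -4.6]
```

Call:
{"method": "drive_tool", "body": {"xyz": [[0.23, 0.031, 0.09], [0.23, 0.031, 0.09], [0.23, 0.031, 0.09], [0.23, 0.031, 0.09], [0.23, 0.031, 0.09]], "twist": [0, 0, 0, 0, 0]}}

```text
t: 20.8
position: [0.9639, 0.1402, 0.4065]
eef_rot: [0.114, 0.569, 0.806, 0.115]
contact_force: [0.0, 0.5, -4.1]
width: 0.0151
finger_force: 62.1
```

Call:
{"method": "drive_tool", "body": {"xyz": [[0.23, 0.031, 0.09], [0.23, 0.031, 0.09], [0.23, 0.031, 0.09], [0.23, 0.031, 0.09], [0.23, 0.031, 0.09]], "twist": [0, 0, 0, 0, 0]}}

```text
t: 21.3
position: [1.0123, 0.1456, 0.4119]
eef_rot: [0.17, 0.56, 0.793, 0.168]
contact_force: [0.3, -0.1, -4.2]
width: 0.0147
finger_force: 62.2
```

```bash
python3 -c "
from h import *
s,M=st();print(s['moment'])"
```

```text
t 21.3 q [ 0.014  0.936  0.223  0.07   1.505 -0.315] p [1.0123 0.1456 0.4119] 
zax [ 0.457  0.076 -0.886] yax [0.832 0.316 0.456] F [ 0.3 -0.1 -4.2]
[-0.11422628  0.61899562 -0.00202555]
```

Call:
{"method": "drive_tool", "body": {"xyz": [[0.23, 0.031, 0.09], [0, 0, 0], [-0.05, -0.01, 0], [-0.08, -0.01, 0], [-0.1, -0.01, 0]], "twist": [0, 0, -0.047, -0.047, -0.047]}}

```text
t: 21.8
position: [0.9751, 0.1402, 0.4128]
eef_rot: [0.216, 0.72, 0.646, 0.133]
contact_force: [0.6, -0.3, -4.3]
width: 0.0148
finger_force: 62.7
```

Call:
{"method": "drive_tool", "body": {"xyz": [[-0.1, -0.012, 0], [-0.1, -0.012, 0], [-0.1, -0.012, 0], [-0.1, -0.012, 0], [-0.1, -0.012, 0]], "twist": [-0.047, -0.047, -0.047, -0.047, -0.047]}}

```text
t: 22.3
position: [0.8747, 0.1297, 0.4142]
eef_rot: [0.25, 0.904, 0.343, 0.047]
contact_force: [-0.1, 0.1, -4.8]
width: 0.0148
finger_force: 62.7
```

Call:
{"method": "drive_tool", "body": {"xyz": [[-0.1, -0.012, 0], [-0.1, -0.012, 0], [-0.1, -0.012, 0], [-0.1, -0.012, 0], [-0.1, -0.012, 0]], "twist": [-0.047, -0.047, -0.047, -0.047, -0.047]}}

```text
t: 22.8
position: [0.7756, 0.1178, 0.4142]
eef_rot: [0.25, 0.967, -0.006, -0.046]
contact_force: [0.1, -0.3, -5.2]
width: 0.0151
finger_force: 62.7
```

Call:
{"method": "drive_tool", "body": {"xyz": [[-0.1, -0.012, 0], [-0.1, -0.012, 0], [-0.1, -0.012, 0], [-0.1, -0.012, 0], [-0.1, -0.012, 0]], "twist": [-0.047, -0.047, -0.047, -0.047, -0.047]}}

```text
t: 23.3
position: [0.6764, 0.1052, 0.4142]
eef_rot: [0.216, 0.9, -0.355, -0.133]
contact_force: [-0.1, -0.3, -4.1]
width: 0.0152
finger_force: 62.7
```

```bash
python3 -c "
from h import *
s,M=st();print(s['moment'])"
```

```text
t 23.3 q [ 0.102  0.751  0.612 -0.318  2.202  2.29 ] p [0.6764 0.1052 0.4142] 
zax [-0.392 -0.294 -0.872] yax [-0.581 -0.655  0.482] F [-0.1 -0.3 -4.1]
[ 0.40133274 -0.5052089  -0.07101091]
```

Call:
{"method": "drive_tool", "body": {"xyz": [[-0.06, 0, 0], [-0.03, 0, 0], [0, 0, 0], [0, 0, 0], [0, 0, 0]], "twist": [-0.0395, -0.0395, -0.0395, -0.0395, 0]}}

```text
t: 23.8
position: [0.6595, 0.1028, 0.4143]
eef_rot: [0.176, 0.786, -0.564, -0.181]
contact_force: [0.1, -0.7, -4.7]
width: 0.0149
finger_force: 62.7
```

```bash
python3 -c "
from h import *
s,M=st();print(s['moment'])"
```

```text
t 23.8 q [ 0.017  0.745  0.625 -0.085  2.278  2.794] p [0.6595 0.1028 0.4143] 
zax [-0.484 -0.073 -0.872] yax [-0.823 -0.302  0.482] F [ 0.1 -0.7 -4.7]
[ 0.05822457 -0.63606696  0.06474814]
```

Call:
{"method": "drive_tool", "body": {"xyz": [[0.08, 0.012, 0.0], [0.14, 0.02, 0.02], [0.2, 0.031, 0.06], [0.23, 0.036, 0.09], [0.23, 0.036, 0.09]], "twist": [0, 0, 0, 0, 0]}}

```text
t: 24.3
position: [0.7398, 0.1173, 0.4179]
eef_rot: [0.16, 0.792, -0.565, -0.165]
contact_force: [-0.8, 0.2, -3.6]
width: 0.0149
finger_force: 65.2
```

Call:
{"method": "drive_tool", "body": {"xyz": [[0.23, 0.036, 0.09], [0.23, 0.036, 0.09], [0.23, 0.036, 0.09], [0.23, 0.036, 0.09], [0.23, 0.036, 0.09]], "twist": [0, 0, 0, 0, 0]}}

```text
t: 24.8
position: [0.7686, 0.1212, 0.4125]
eef_rot: [0.119, 0.801, -0.573, -0.123]
contact_force: [-0.1, 0.2, -4.6]
width: 0.0149
finger_force: 65.2
```

```bash
python3 -c "
from h import *
s,M=st();print(s['moment'])"
```

```text
t 24.8 q [ 0.028  0.919  0.218 -0.055  2.345  2.81 ] p [0.7686 0.1212 0.4125] 
zax [-0.333 -0.049 -0.942] yax [-0.89  -0.314  0.331] F [-0.1  0.2 -4.6]
[ 0.06515911 -0.41827934 -0.02172249]
```

Call:
{"method": "drive_tool", "body": {"xyz": [[0.23, 0.036, 0.09], [0.23, 0.036, 0.09], [0.23, 0.036, 0.09], [0.23, 0.036, 0.09], [0.23, 0.036, 0.09]], "twist": [0, 0, 0, 0, 0]}}

```text
t: 25.3
position: [0.8029, 0.1267, 0.4049]
eef_rot: [0.074, 0.808, -0.579, -0.078]
contact_force: [-0.3, 0.6, -4.7]
width: 0.0152
finger_force: 65.1
```

Call:
{"method": "drive_tool", "body": {"xyz": [[0.23, 0.036, 0.09], [0.23, 0.036, 0.09], [0.23, 0.036, 0.09], [0, 0, 0], [0, 0, 0]], "twist": [0, 0, 0, 0, 0]}}

```text
t: 25.8
position: [0.8254, 0.1302, 0.4022]
eef_rot: [0.046, 0.811, -0.581, -0.05]
contact_force: [0.3, -0.4, -4.4]
width: 0.0153
finger_force: 65.1
```

```bash
python3 -c "
from h import *
s,M=st();print(s['moment'],M[2])"
```

```text
t 25.8 q [ 0.028  0.914  0.219 -0.016  2.144  2.834] p [0.8254 0.1302 0.4022] 
zax [-0.134 -0.017 -0.991] yax [-0.938 -0.321  0.133] F [ 0.3 -0.4 -4.4]
[ 0.02668168 -0.12965076 -0.01548008] [-0.02699054  0.13275908 -0.99078077]
```

Call:
{"method": "drive_tool", "body": {"xyz": [[0.23, 0.036, 0.09], [0.23, 0.036, 0.09], [0.23, 0.036, 0.09], [0.2, 0.031, 0.08], [0, 0, 0]], "twist": [0, 0, 0, 0, 0]}}

```text
t: 26.3
position: [0.8582, 0.1353, 0.3998]
eef_rot: [0.007, 0.813, -0.582, -0.01]
contact_force: [-0.2, -0.4, -4.4]
width: 0.015
finger_force: 65.1
```

```bash
python3 -c "
from h import *
s,M=st();print(s['moment'],M[2])"
```

```text
t 26.3 q [2.800e-02 9.130e-01 2.190e-01 1.000e-03 2.032e+00 2.842e+00] p [0.8582 0.1353 0.3998] 
zax [-0.023  0.    -1.   ] yax [-0.947 -0.322  0.022] F [-0.2 -0.4 -4.4]
[-0.05843859  0.02351192  0.01921699] [-0.00788004  0.02192895 -0.99972848]
```

Call:
{"method": "drive_tool", "body": {"xyz": [[0.2, 0.031, 0.08], [0, 0, 0], [0, 0, 0], [0, 0, 0], [0, 0, 0]], "twist": [0, 0, 0, 0, 0]}}

```text
t: 26.8
position: [0.8654, 0.1364, 0.3999]
eef_rot: [-0.002, 0.813, -0.582, -0.001]
contact_force: [0.0, -0.2, -4.4]
width: 0.0151
finger_force: 65.1
```

```bash
python3 -c "
from h import *
s,M=st();print(s['moment'],M[2],np.abs(s['dq']).max())
for n in('wrist','scene'):
  save(n,n+'4.png')
a=cv2.imread('pics/wrist4.png')[50:350,170:470]; b=cv2.imread('pics/scene4.png')[20:320,300:600]
cv2.imwrite('pics/c4.png',np.hstack([cv2.resize(a,(400,400)),cv2.resize(b,(400,400))]))"
```

```text
t 26.8 q [0.028 0.913 0.219 0.005 2.008 2.844] p [0.8654 0.1364 0.3999] 
zax [ 0.001  0.004 -1.   ] yax [-0.947 -0.322 -0.003] F [ 0.  -0.2 -4.4]
[-0.02675433  0.06152513 -0.02053841] [-0.00366542 -0.0025146  -0.99999012] 0.0016360971825384748
```

View pics/c4.png

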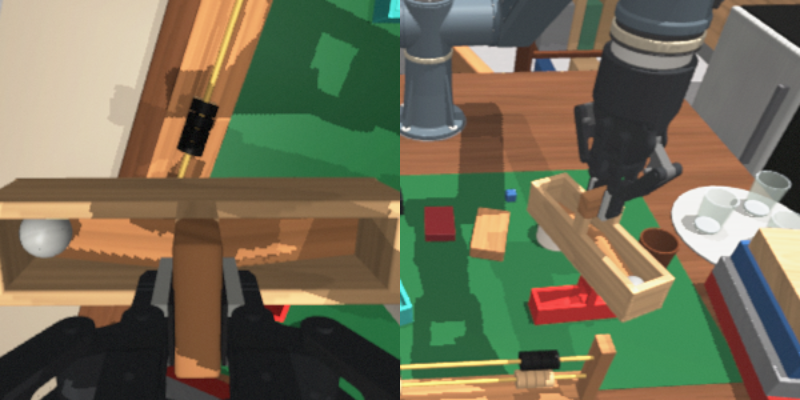

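The picture shows the game level. The ball is now at the left end of the wrist view (about 45,240 in the composite); before the tip it was at the right end. Handing in.

```bash
python3 -c "
from workcell import *
print(hand_in())"
```

```text
the job is handed in; nothing more can be done
None
```

The game was lifted level, tipped about 29°, and handed in at 26.9 s held level and still, its underside about 30 cm above the stand's top, with the ball at the formerly empty end. The tip stayed past 13° for about 5 s rather than one, and included a sideways tilt of about 5°, because the drive can only turn about the vertical, so I tipped it at the arm's reach limit and levelled it with a half turn.

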